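# Start the third lag screw of a mirror cell square

### The arm

A 6-joint arm with a two-finger parallel gripper is mounted at the origin on the work surface. World frame = base frame: x ahead of the robot, y to its left, z up, the work surface at z = 0. Lengths are in m, angles in degrees, forces in N, time in s.
With the tool pointing down it reaches from about 0.4 to 0.925 m from the base axis. Payload 12.5 kg.
Tool frame: the origin (TCP) lies on the centre line of the jaws, within the pads' length; the fingertips stand 22 mm ahead of it and the grasp point (between the pads) lies 3 mm ahead of it; z points along the fingers, x is the direction in which the jaws open and shut, and the axes are right-handed (so a half turn about z gives the same grasp; the last joint's range is limited). The gripper opens to 95 mm and grips with 3 to 60 N. Pads are 20 mm wide; open, the fingers measure 119 mm over their backs; the gripper's body (75 mm by 180 mm) begins 59 mm behind the grasp point.
Start: joints at [-6.05, 28.126, 89.318, -0, 62.55, -6.05], TCP at [0.625, 0, 0.237] pointing down, gripper open.
Joint ranges: [-177.58, 177.58], [-47.91, 125.51], [2.72, 160], [-65.01, 245.01], [3.68, 167.84], [-153.87, 153.87]. Speed limits (degrees/s): [127.2, 127.2, 159.86, 180, 180, 180].

### API

Orientations are given as [roll, pitch, yaw] about the fixed x, y, z axes, in that order (R = Rz(yaw) Ry(pitch) Rx(roll)).
In Python, from cell import env, optics, workorder gives the robot as it stands. The module is installed in compiled form; this text tells all that it offers.
- The arm moves only by the tool arm_command, never from a script. Its argument "increments" is a list of rows, each a list of 7 numbers: the closure in counts, from 0 (fully open) to 255 (shut), then the shift along the tool's x, y, z in units of 25 mm (1.0 is 25 mm), then the turn, a rotation vector about the tool's x, y, z in units of 8 degrees (1.0 is 8 degrees). In form: [[jaw, dx, dy, dz, ax, ay, az], ...]. A call has 1 to 10 rows; each row is the pose to reach, as a shift and turn from the pose measured when the call began, along the tool's axes at that moment; what a row does not reach only later rows make up. A row lasts 1/8 s, in which the tool goes at most 62.5 mm and 10.7 degrees, less where a joint would pass 70% of its speed; a pose out of reach is approached as far as the arm can. A call with a gripper value outside its range is refused whole. The fingers move at their own pace and stop on an object; the grip force is fixed at half the most. Time passes only in rows, so rows that repeat a pose let the fingers close. It gives the time, the measured TCP pose, the force and the opening at its end, in the units of the state.
- env.get_obs(): the state, without advancing time (a new reading comes with each control period).
- optics.read_camera(name): name is "scene" or "side" or "wrist"; returns the picture (480x640x3 uint8, blue, green, red); there is no depth.
- optics.camera_params(name): a dict with "K" (3x3 intrinsics, pixels), "extrinsics" (4x4, takes a point from camera to world coordinates). Camera axes: x right, y up, looking along -z (the intrinsics and any distortion apply to the point x, -y, -z); pixel columns grow to the right and rows downward; lengths in m; the calibration is good to about 2 mm. A picture is of the moment at which its call begins: read the wrist's pose just before it. camera_params takes no time and is no camera call; for the wrist camera it gives the pose at the moment of the call.
- workorder.sign_off(): hands the job in, once; it reports no verdict.
The state is a dict: "time_s": time; "q": joint angles; "dq": joint speeds; "joint_efforts": joint torques, N m; "tcp_pos": TCP position; "eef_rot": TCP orientation; "ft_force": force on the tool from outside, world axes, zero at the start; "ft_torque": the same for the moment, N m; "gripper_width": finger opening in m.
Only numpy, scipy, OpenCV 4.12 (cv2) and the standard library are available. Lean on these libraries where they do the work, as an engineer would, in place of code of your own. Each camera call takes 0.05 s, during which the arm holds its last target. There are 200 camera calls.

### The job

The third lag screw of the plywood mirror cell is only stuck in its pilot hole and leans over. Take the socket driver from its stand, set the socket fully down over the square head without forcing it, bring the screw square to the plywood before you begin to turn, then turn it clockwise a good quarter turn keeping it square; lift the driver off and stand it back upright in its stand. Press gently, do not turn the screw with the fingers, and leave the mirror, jar, tin, screwdriver and spare screw where they are.

Things in the scene. Friction and masses are not known exactly. Their poses are not given: they have to be found in the camera images.
- driver: Straight socket driver, 130 mm long, 0.15 to 0.3 kg, standing socket-down in its stand. Origin: centre of the open mouth of the socket (lower end); z runs up the shaft to the handle. Dark steel socket 26 x 26 mm, 18 mm long; 14 mm round shaft; brass ferrule 22 mm across from 62 to 68 mm above the mouth. The flats of handle, socket and recess all lie along x and y.
- socket_floor (a point): Centre of the flat floor of the driver's square recess: 17.2 mm across the flats, 13 mm deep, a 2 mm bevel at its mouth. 13 mm above the mouth.
- stand: Fixed wooden stand: 100 x 75 mm base, in its middle a square box 56 mm outside, 32 mm high, with a pocket 42 mm square; origin under its centre on the bench.
- pocket (a point): Centre of the pocket's floor in the stand, 7 mm above the bench, 25 mm below the rim; the driver's mouth rests on it. The pocket is wide enough for the driver at any yaw.
- cell: Fixed mirror cell: two round plywood discs 200 mm across, together 48 mm thick, held by two straps on the +x side of its own frame; origin under the centre. Two lag screws, heads 14 mm high, are already driven into it. The third, the task's screw, stands 36 mm proud.
- pilot (a point): Mouth of the third screw's pilot hole on the top of the cell; the screw's axis must stand vertical over this point.
- lag_screw: The third lag screw. Origin: where it enters the plywood, about which it leans; z along its axis. Leans 0.08 to 0.19 rad at the start, stays where it is left; 1 to 3 N sideways at the head straightens it. Square steel head 16 mm across the flats, 23 to 32 mm above the origin, with a round bevelled crown above. The flats' direction is unknown: this body's yaw does not show it.
- screw_top (a point): Centre of the top of the third screw's crown (4 mm high, 15.6 mm across narrowing to 12 mm), on its axis, 36 mm above the plywood at the start. With the socket fully down it touches the socket floor.
- screw_turn (a joint): How far the third screw has been turned clockwise seen from above, rad; 0 at the start. It needs about 0.1 N m to turn and sinks 0.8 mm per rad. The socket turns about 0.08 rad of play either way on the head.
- mirror: Bystander: green glass mirror blank, 150 mm across, 20 mm thick, lying on a plywood disc; origin under its centre.
- grit_jar: Bystander: jar 60 mm across, 85 mm high; origin under its centre.
- screwdriver: Bystander: ordinary screwdriver lying on the bench.
- spare_screw: Bystander: spare lag screw lying on the bench, 60 mm long.
- tin: Bystander: small open metal tin, 66 mm across, 50 mm high.
- handle (a point): Middle of the driver's square wooden handle, 28 x 28 mm, 62 mm long, on the axis 99 mm above the socket's mouth.
Not all that is in view belongs to the job. There is more than one size of the driver; the job needs the middle-sized.

How it is judged (in metres and radians):
On the way, in this order (a step that is already met when the one before it is completed fails the run):
1. the driver is lifted out of its stand (z of driver in the frame of pocket above 0.04 m), for 0.1 s.
2. the socket is fully down on the head and the screw stands square (within 0.07 rad), not yet turned more than 0.2 rad (distance between socket_floor and screw_top below 0.0035 m and angle between lag_screw's own z axis and vertical below 0.07 rad and angle between the z axis of driver and the z axis of lag_screw, either way round below 0.08 rad and value of joint screw_turn below 0.2 rad), for 0.2 s.
3. the screw is turned clockwise by 1.35 rad or more with the driver on it and is square (value of joint screw_turn above 1.35 rad and angle between lag_screw's own z axis and vertical below 0.07 rad and distance between socket_floor and screw_top below 0.006 m), for 0.1 s.
At the end, for the whole second after the job is handed in: The third screw has been turned clockwise by at least 1.3 rad and stands within 0.075 rad of vertical; the driver stands at rest and upright (within 0.08 rad) on the floor of its stand's pocket (mouth within 12 mm of the pocket's centre, within 4 mm of its floor) (value of joint screw_turn above 1.3 rad and angle between lag_screw's own z axis and vertical below 0.075 rad and angle between driver's own z axis and vertical below 0.08 rad and horizontal distance between driver and pocket below 0.012 m and z of driver in the frame of pocket below 0.004 m and linear speed of driver below 0.02 m/s); the robot touches nothing.
It fails at once if the screw is cross-threaded: turned more than 0.25 rad while leaning more than 0.09 rad (value of joint screw_turn above 0.25 rad and angle between lag_screw's own z axis and vertical above 0.09 rad).
It fails at once if the driver is forced against the screw with more than 40 N (contact force between driver and lag_screw above 40 N).
It fails at once if the fingers press on the screw (contact force between the fingers and lag_screw above 1 N).
It fails at once if a bystander (mirror, jar, screwdriver, spare screw, tin) is shifted by more than 20 mm (distance of any of mirror, grit_jar, screwdriver, spare_screw, tin from where it was at the start of the episode above 0.02 m).
It also fails if it takes over 72 s, if anything falls off the work surface, if the arm or the gripper's body presses on something with over 40 N, if the wrist force passes 120 N, or if a joint passes its speed limit or range.

## Working session

There is one attempt and no reset: what is moved stays moved. The work goes in short steps, Python scripts to look and compute and a tool call to move; the robot and the scene stay as the last step left them, time stands still between calls to the robot, and variables do not carry over. Pictures are saved under pics/ and viewed, on a budget of 10 in all, crops included, one or two more only if the job needs it, and the job is handed in when it is done.

Besides the shell and the picture viewer there is one more tool, called after "Call:" as name(argument=value, ...) on one line, values as JSON. arm_command: Moves the arm, as the interface text tells. Its arguments: {"type":"object","properties":{"increments":{"type":"array"}},"required":["increments"]}

```bash
mkdir -p pics
cat > h.py <<'E'
import numpy as np, cv2
from cell import env, optics, workorder
def snap(n,f):
    p=optics.camera_params(n); im=optics.read_camera(n); cv2.imwrite('pics/'+f+'.png',im); np.savez('pics/'+f+'.npz',K=p['K'],E=p['extrinsics']); return im
def cam(f):
    d=np.load('pics/'+f+'.npz'); return d['K'],d['E']
def ray(f,u,v):
    K,E=cam(f); d=np.linalg.inv(K)@[u,v,1]; d=E[:3,:3]@[d[0],-d[1],-d[2]]; return E[:3,3],d/np.linalg.norm(d)
def plane(f,u,v,z):
    o,d=ray(f,u,v); return o+d*(z-o[2])/d[2]
def tri(*obs):
    A=0;b=0;R=[ray(*o) for o in obs]
    for o,d in R:
        P=np.eye(3)-np.outer(d,d); A=A+P; b=b+P@o
    x=np.linalg.solve(A,b); return x,[np.linalg.norm((np.eye(3)-np.outer(d,d))@(x-o)) for o,d in R]
def proj(f,X):
    K,E=cam(f); p=E[:3,:3].T@(np.asarray(X)-E[:3,3]); q=K@[p[0],-p[1],-p[2]]; return q[:2]/q[2]
E
python3 - <<'E'
from h import *
for n in ['scene','side','wrist']:
    snap(n,n+'0'); p=optics.camera_params(n); print(n,p)
print(env.get_obs())
E
```

```text
scene {'K': array([[504.06398733,   0.        , 316.51775063],
       [  0.        , 504.06398733, 243.02362384],
       [  0.        ,   0.        ,   1.        ]]), 'extrinsics': array([[ 0.64862604, -0.48521748,  0.58638576,  1.23188161],
       [ 0.76088936,  0.3949565 , -0.51483662, -0.63043481],
       [ 0.01821086,  0.78011112,  0.62537589,  0.78431355],
       [ 0.        ,  0.        ,  0.        ,  1.        ]])}
side {'K': array([[525.70535507,   0.        , 312.77703011],
       [  0.        , 525.70535507, 243.00301279],
       [  0.        ,   0.        ,   1.        ]]), 'extrinsics': array([[-0.91413575,  0.22463736, -0.33748169,  0.28848852],
       [-0.40528759, -0.48606609,  0.77426205,  0.70586809],
       [ 0.00988978,  0.84455776,  0.53537312,  0.59666635],
       [ 0.        ,  0.        ,  0.        ,  1.        ]])}
wrist {'K': array([[395.22639428,   0.        , 326.38466148],
       [  0.        , 395.22639428, 232.35446249],
       [  0.        ,   0.        ,   1.        ]]), 'extrinsics': array([[ 9.99999883e-01, -4.06893064e-04, -2.60011906e-04,
       
[... 248 characters left out ...]
         1.00000000e+00]])}
{'time_s': 0.15, 'q': array([-6.04962033e+00,  2.81574326e+01,  8.93406331e+01, -8.56116135e-04,
        6.25485220e+01, -6.05110805e+00]), 'dq': array([ 0.04252727, -0.05305792,  0.00537854,  0.01673064, -0.05186295,
       -0.01713551]), 'joint_efforts': array([ 3.16444048e-04, -6.12899423e+01, -2.58276522e+01,  6.91918633e-02,
        4.73701756e-02, -5.07232733e-05]), 'tcp_pos': array([6.24857521e-01, 4.33705492e-05, 2.36191607e-01]), 'eef_rot': array([-1.79995844e+02,  4.64081999e-02,  1.88438402e-03]), 'ft_force': array([ 0.94234109,  0.0532639 , -0.32617744]), 'ft_torque': array([-0.02331975,  0.00590851, -0.04054326]), 'gripper_width': 0.09524801161785547}
```

View pics/scene0.png

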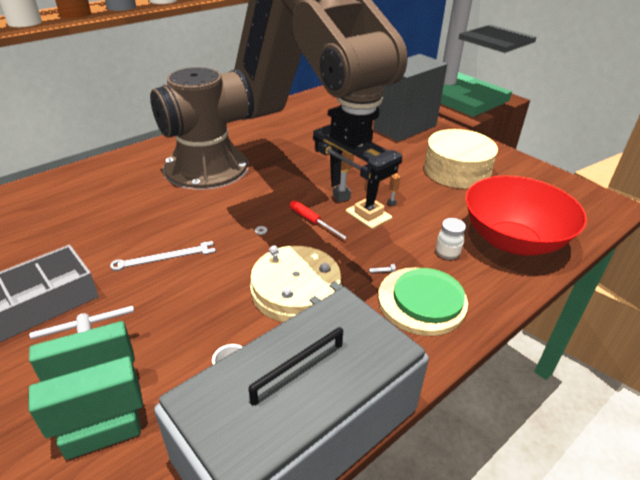

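View pics/side0.png

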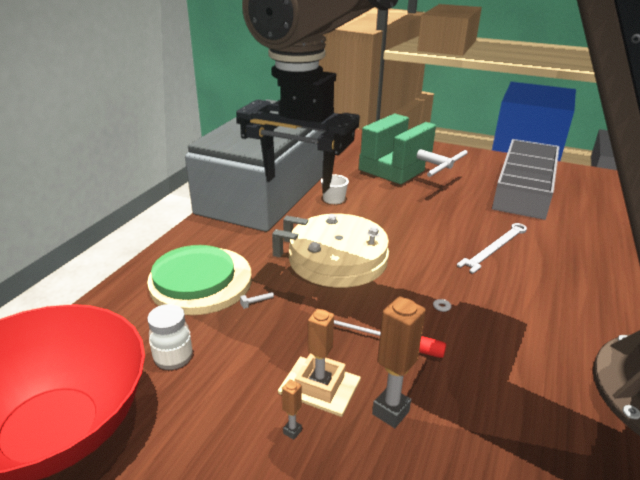

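The side view shows the middle driver in its stand (handle top at about 321,315, box at about 320,378). The small and large decoys stand either side, at (291,410) and (400,360). In the cell, the proud screw is at about (373,234) in side and (273,250) in scene.

Run:
```python
from h import *
print('handle top',plane('side0',321,316,.137))
print('screw top',plane('side0',373,231,.084), plane('scene0',273,249,.084), tri(('side0',373,231),('scene0',273,249)))
print('big',plane('side0',403,304,.18),plane('side0',392,408,0),'small',plane('side0',292,386,.07),plane('side0',292,430,0))
print('stand', plane('side0',320,378,.02),plane('scene0',369,212,.02))
print('cell',plane('side0',338,240,.048),plane('scene0',296,272,.048))
a=cv2.imread('pics/side0.png')[290:430,270:430];a=cv2.resize(a,None,fx=3,fy=3,interpolation=3)
w=cv2.imread('pics/wrist0.png')
s=cv2.resize(cv2.imread('pics/side0.png')[205:285,265:405],None,fx=2.28,fy=2.28,interpolation=3)
o=np.zeros((600,800,3),np.uint8);o[:420,:480]=a
w2=cv2.resize(w,(320,240));o[:240,480:]=w2;o[420:420+180,:319]=s[:180,:319]
c=cv2.resize(cv2.imread('pics/scene0.png')[235:320,240:350],None,fx=2.9,fy=2.9,interpolation=3);o[245:245+c.shape[0],481:481+c.shape[1]]=c
cv2.imwrite('pics/m.png',o)
```

```text
handle top [0.49419041 0.20349694 0.137     ]
screw top [ 0.52532075 -0.12222016  0.084     ] [ 0.53109058 -0.14117827  0.084     ] (array([ 0.52711601, -0.13598943,  0.07720018]), [np.float64(0.0023744684571362544), np.float64(0.002374468457136192)])
big [0.39042135 0.18646337 0.18      ] [0.38499013 0.19595993 0.        ] small [0.50349641 0.27515335 0.07      ] [0.49806574 0.28818601 0.        ]
stand [0.4933865  0.20365137 0.02      ] [0.50309734 0.19085848 0.02      ]
cell [ 0.59373751 -0.11855232  0.048     ] [ 0.59001833 -0.12435746  0.048     ]
```

View pics/m.png

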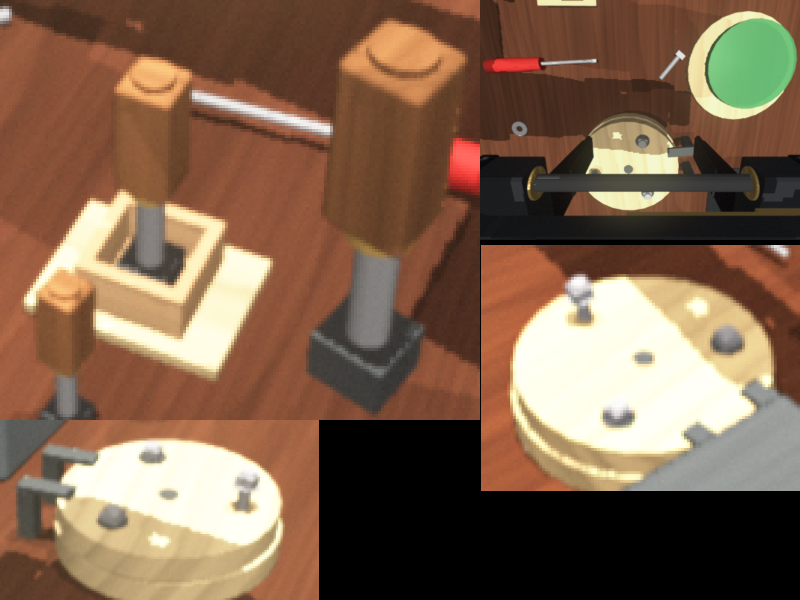

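The crops confirm the layout: stand at about (0.495, 0.203), proud screw head at about (0.527, -0.136), leaning. Next I take a close wrist look at the screw.

Call:
arm_command(increments=[[0,-1.3,1.8,1,0,0,0],[0,-2.6,3.6,2.5,0,0,0],[0,-3.9,5.3,4.2,0,0,0],[0,-3.9,5.3,4.2,0,0,0],[0,-3.9,5.3,4.2,0,0,0],[0,-3.9,5.3,4.2,0,0,0]])

```text
time_s: 0.9
tcp_pos: [0.5284, -0.1318, 0.1322]
eef_rot: [180.0, -0.1, 0.1]
ft_force: [0.5, -0.1, -1.1]
gripper_width: 0.0951
```

Run:
```python
from h import *
print(env.get_obs()['tcp_pos'],env.get_obs()['eef_rot'])
im=snap('wrist','w1')
u,v=proj('w1',[.527,-.133,.08]);print(u,v)
u,v=int(u),int(v)
c=im[max(v-60,0):v+60,u-80:u+80];print(u-80,v-60)
cv2.imwrite('pics/w1c.png',cv2.resize(c,None,fx=5,fy=5,interpolation=3))
```

```text
[ 0.52837665 -0.13183784  0.13216905] [ 1.79975189e+02 -5.29182539e-02  5.03195509e-02]
322.43723531171514 269.0143928128803
242 209
```

View pics/w1c.png

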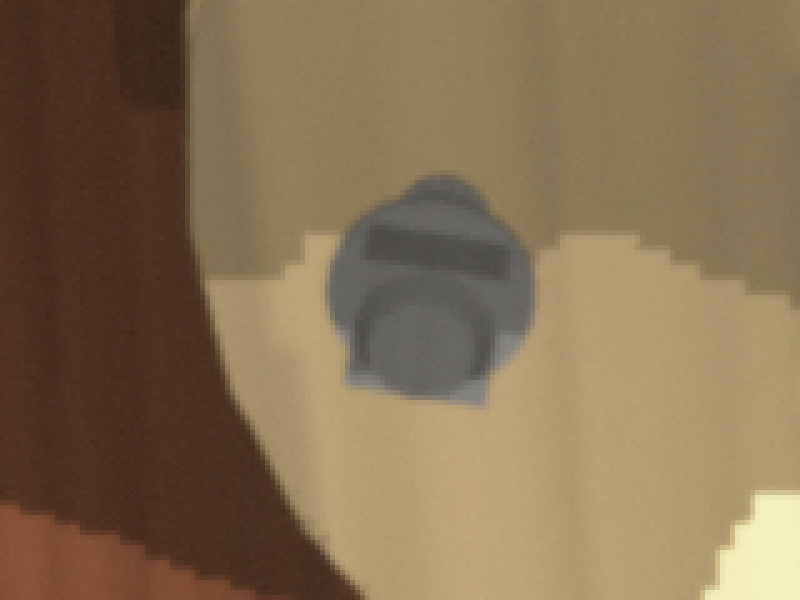

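The wrist crop shows the screw head clearly: crown centre at (425,343) in the crop, flats tilted about 8° down to the right, and the shank's far edge at (443,178).

Run:
```python
from h import *
W=lambda x,y,z: plane('w1',242+x/5-.4,209+y/5-.4,z)
print('crown',W(425,343,.0838),'flange',W(432,293,.0705),'shank far edge',W(443,177,.048))
a,b=W(345,383,.080),W(490,405,.080);print('edge',a,b,np.degrees(np.arctan2(*(b-a)[1::-1])),np.linalg.norm(b-a))
a,b=W(368,228,.071),W(510,243,.071);print('edge2',np.degrees(np.arctan2(*(b-a)[1::-1])))
print('crown tri',tri(('w1',242+425/5-.4,209+343/5-.4),('side0',373,229.5),('scene0',273,247)))
print('base',plane('side0',371.6,243.6,.048),plane('scene0',275.9,260.9,.048))
print(env.get_obs()['q'])
```

```text
crown [ 0.52928102 -0.13622326  0.0838    ] flange [ 0.53011627 -0.13574267  0.0705    ] shank far edge [ 0.53160275 -0.12924144  0.048     ]
edge [ 0.52040394 -0.14267818  0.08      ] [ 0.53655944 -0.14534316  0.08      ] -9.367035131771074 0.01637382758527805
edge2 -6.369241221733416
crown tri (array([ 0.52791453, -0.13606421,  0.08199909]), [np.float64(0.0016177094055842996), np.float64(0.003015235964304883), np.float64(0.0032571759744852613)])
base [ 0.52932924 -0.13375948  0.048     ] [ 0.5327659  -0.13598495  0.048     ]
[-2.09504838e+01  2.92747544e+01  1.06934916e+02 -8.85149686e-03
  4.37275940e+01 -2.10122300e+01]
```

Call:
arm_command(increments=[[0,0,0,-2,0,0,0],[0,0,0,-3.8,0,0,0],[0,-0.4,-2.5,-3.8,0,0,0],[0,-0.8,-5,-3.8,0,0,0],[0,-1.2,-7.5,-3.8,0,0,0],[0,-1.3,-10,-3.8,0,0,0],[0,-1.3,-12.5,-3.8,0,0,0],[0,-1.3,-13.3,-3.8,0,0,0],[0,-1.3,-13.3,-3.8,0,0,0],[0,-1.3,-13.3,-3.8,0,0,0]])

```text
time_s: 2.2
tcp_pos: [0.4953, 0.2007, 0.2273]
eef_rot: [180.0, -0.1, 0.1]
ft_force: [0.5, 0.2, -0.3]
gripper_width: 0.095
```

Run:
```python
from h import *
print(env.get_obs()['tcp_pos'],env.get_obs()['eef_rot'])
im=snap('wrist','w2')
u,v=proj('w2',[.495,.203,.12]);u,v=int(u),int(v);print(u-100,v-75)
c=im[v-75:v+75,u-100:u+100]
cv2.imwrite('pics/w2c.png',cv2.resize(c,None,fx=4,fy=4,interpolation=3))
```

```text
[0.49528094 0.2006692  0.22732962] [ 1.79971376e+02 -8.63404316e-02  1.06573826e-01]
224 158
```

View pics/w2c.png

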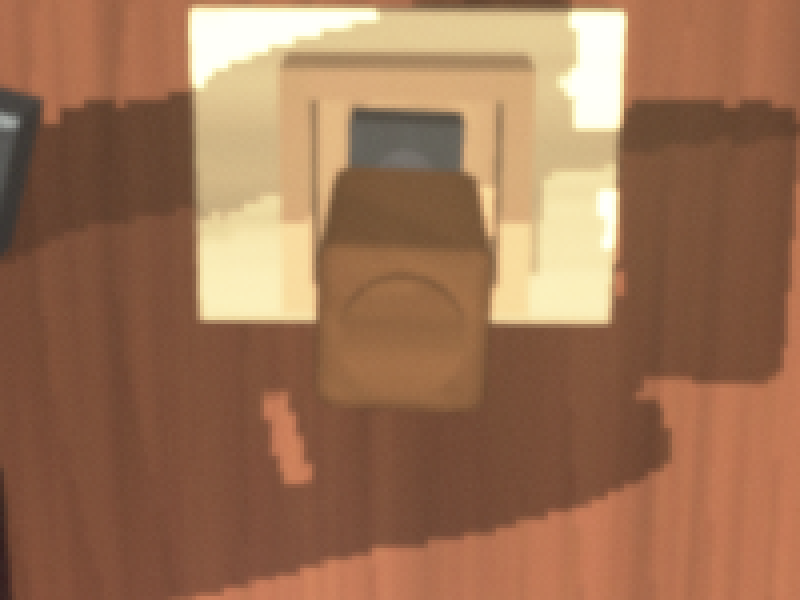

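The crop shows the handle top as a near axis-aligned square, corners roughly (322,246), (490,250), (478,408), (320,402), with the pocket around the socket. The large decoy is at the left edge, so I'll grip with the jaws along y.

Run:
```python
from h import *
W=lambda x,y,z: plane('w2',224+x/4-.4,158+y/4-.4,z)
P=[W(*p,.136) for p in [(321,247),(490,250),(480,408),(320,402)]]
for i in range(4):
    d=P[(i+1)%4]-P[i];print(np.degrees(np.arctan2(d[1],d[0])),np.linalg.norm(d))
print('c',np.mean(P,0),'circle',W(403,336,.137))
B=[W(*p,.0395) for p in [(280,62),(535,65)]];print(B)
S=[W(*p,.025) for p in [(350,110),(465,114)]];print(S,np.mean(S,0))
Q=[W(*p,0.006) for p in [(189,9),(628,9),(612,323),(199,323)]];print(np.mean(Q,0),[np.linalg.norm(Q[i]-Q[i-1]) for i in range(4)])
```

```text
-0.9527151359428672 0.026660065546211368
-92.53752627617585 0.026630732159180152
177.79438149689557 0.02602703545812558
88.83336984966411 0.026051631641058285
c [0.49479388 0.20387252 0.136     ] circle [0.49483655 0.202841   0.137     ]
[array([0.46832765, 0.23228504, 0.0395    ]), array([0.52274719, 0.23175546, 0.0395    ])]
[array([0.48264228, 0.21942769, 0.025     ]), array([0.50846938, 0.21857212, 0.025     ])] [0.49555583 0.2189999  0.025     ]
[0.49547042 0.20147492 0.006     ] [np.float64(0.07652846420868967), np.float64(0.10196759265584154), np.float64(0.07658133427516092), np.float64(0.10172001149604047)]
```

Call:
arm_command(increments=[[0,0,-0.1,0,0,0,-1.3],[0,0,-0.1,0,0,0,-2.6],[0,0,-0.1,0,0,0,-3.9],[0,0,-0.1,0,0,0,-5.2],[0,0,-0.1,0,0,0,-6.5],[0,0,-0.1,0,0,0,-7.8],[0,0,-0.1,0,0,0,-9.1],[0,0,-0.1,0,0,0,-10.4],[0,0,-0.1,0,0,0,-11],[0,0,-0.1,0,0,0,-11]])

```text
time_s: 3.5
tcp_pos: [0.4956, 0.2018, 0.2274]
eef_rot: [179.9, 0.0, 87.9]
ft_force: [0.8, 0.6, -0.0]
gripper_width: 0.095
```

Call:
arm_command(increments=[[0,0,0,1.2,0,0,0],[0,0,0,2.4,0,0,0],[0,0,0,3.6,0,0,0],[0,0,0,4.6,0,0,0],[0,0,0,4.6,0,0,0],[0,0,0,4.6,0,0,0]])

```text
time_s: 4.25
tcp_pos: [0.4963, 0.2016, 0.1133]
eef_rot: [179.9, 0.0, 87.9]
ft_force: [-0.2, 0.5, 0.2]
gripper_width: 0.0951
```

Run:
```python
from h import *
o=env.get_obs();print(o['tcp_pos'],o['eef_rot'],o['q'])
```

```text
[0.49626462 0.20160281 0.11334881] [1.79853719e+02 7.91443499e-03 8.78528889e+01] [ 1.50660050e+01  3.03144204e+01  1.09071696e+02 -7.83324912e-02
  4.04765221e+01 -7.27273696e+01]
```

Call:
arm_command(increments=[[0,0.07,-0.05,0,0,0,0],[255,0.07,-0.05,0,0,0,0],[255,0.07,-0.05,0,0,0,0],[255,0.07,-0.05,0,0,0,0],[255,0.07,-0.05,0,0,0,0],[255,0.07,-0.05,0,0,0,0],[255,0.07,-0.05,0,0,0,0],[255,0.07,-0.05,0,0,0,0],[255,0.07,-0.05,0,0,0,0]])

```text
time_s: 5.38
tcp_pos: [0.495, 0.2034, 0.1133]
eef_rot: [179.9, 0.0, 87.9]
ft_force: [-0.5, 0.2, -1.6]
gripper_width: 0.0281
```

Call:
arm_command(increments=[[255,0,0,-1,0,0,0],[255,0,0,-2,0,0,0],[255,0,0,-3,0,0,0],[255,0,0,-4,0,0,0],[255,0,0,-5,0,0,0],[255,0,0,-5,0,0,0],[255,0,0,-5,0,0,0]])

```text
time_s: 6.25
tcp_pos: [0.4943, 0.2033, 0.2372]
eef_rot: [179.9, 0.0, 87.9]
ft_force: [-1.0, 0.3, -2.7]
gripper_width: 0.0277
```

Run:
```python
from h import *
o=env.get_obs();print(o['tcp_pos'],o['eef_rot'],o['ft_force'],o['gripper_width'])
a=snap('side','s3');b=snap('scene','c3')
oo=np.zeros((400,800,3),np.uint8)
for k,(f,im) in enumerate((('s3',a),('c3',b))):
    u,v=proj(f,o['tcp_pos']-[0,0,.05]);u,v=int(u),int(v);print(u,v)
    v0=max(v-80,0);u0=u-80;print(u0,v0)
    oo[:,400*k:400*k+400]=cv2.resize(im[v0:v0+160,u0:u0+160],(400,400),interpolation=3)
cv2.imwrite('pics/m3.png',oo)
```

```text
[0.49430442 0.20331308 0.23720469] [1.79935988e+02 3.63093105e-02 8.78577487e+01] [-0.96154055  0.3388927  -2.68960108] 0.02768402215519756
321 285
241 205
375 152
295 72
```

View pics/m3.png

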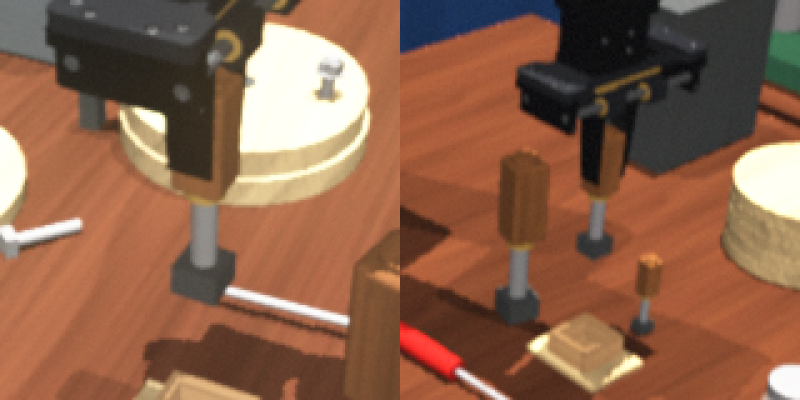

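The driver is held: side crop shows the socket at (205,275) and the shaft hanging plumb; the scene crop has the socket at (595,245). I'll triangulate the socket to check for tilt in hand, and work out the move to the screw.

Run:
```python
from h import *
print(tri(('s3',241+205/2.5,205+275/2.5),('c3',295+195/2.5,72+245/2.5)))
print(proj('s3',[.4943,.2033,.14]),proj('c3',[.4943,.2033,.14]))
print(proj('s3',[.4943,.2033,.17]),proj('c3',[.4943,.2033,.17]))
```

```text
(array([0.4921902 , 0.20185457, 0.13811315]), [np.float64(0.00018225540693498244), np.float64(0.00018225540693510056)])
[321.02353016 314.16258458] [374.00415309 169.47147993]
[321.4433566  296.43812959] [375.09081986 158.89560462]
```

Call:
arm_command(increments=[[255,-2,0.3,0,0,0,0.1],[255,-4,0.6,0,0,0,0.2],[255,-6,0.9,0,0,0,0.4],[255,-8,1.2,0,0,0,0.6],[255,-10,1.5,0,0,0,0.8],[255,-12,1.75,0,0,0,0.8],[255,-13.5,1.93,0,0,0,0.8],[255,-13.5,1.93,0.6,0,0,0.8],[255,-13.5,1.93,1.1,0,0,0.8],[255,-13.5,1.93,1.1,0,0,0.8]])

```text
time_s: 7.6
tcp_pos: [0.5294, -0.1346, 0.2084]
eef_rot: [-179.9, 0.0, 81.5]
ft_force: [1.1, -0.9, -1.6]
gripper_width: 0.0277
```

Run:
```python
from h import *
o=env.get_obs();print(o['tcp_pos'],o['eef_rot'],o['ft_force'],o['gripper_width'])
a=snap('side','s4');b=snap('scene','c4')
oo=np.zeros((400,800,3),np.uint8)
for k,(f,im) in enumerate((('s4',a),('c4',b))):
    u,v=proj(f,[.53,-.136,.09]);u,v=int(u),int(v)
    v0=v-40;u0=u-40;print(u0,v0)
    oo[:,400*k:400*k+400]=cv2.resize(im[v0:v0+80,u0:u0+80],(400,400),interpolation=3)
cv2.imwrite('pics/m4.png',oo)
```

```text
[ 0.52935717 -0.13462884  0.20838433] [-1.79870983e+02  1.09094326e-04  8.15161095e+01] [ 1.14856996 -0.91506932 -1.55974001] 0.02766885325689272
333 184
234 205
```

View pics/m4.png

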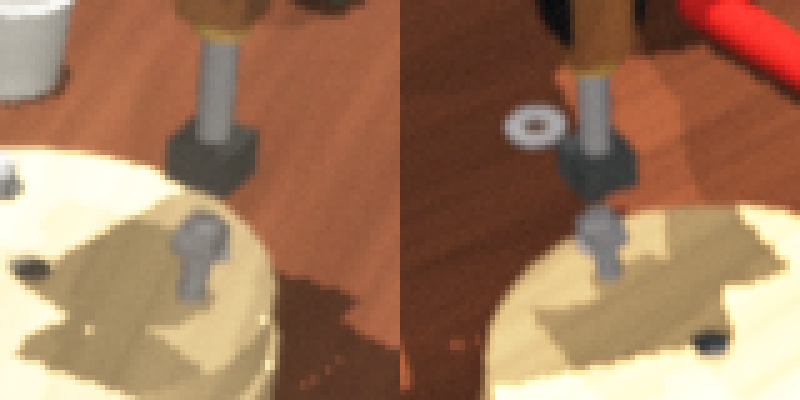

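Both crops show the socket hanging just above the leaning screw (side: socket top (214,138), crown (206,217), base (190,297); scene: (595,150), (600,212), (608,275)). I compare them within the same cameras, so calibration errors cancel.

Run:
```python
from h import *
T=lambda a,b:tri(('s4',333+a[0]/5-.4,184+a[1]/5-.4),('c4',234+(b[0]-400)/5-.4,205+b[1]/5-.4))
S=T((214,136),(595,149)); print('socket top',S)
C=T((206,217),(600,212)); print('crown',C)
B=T((191,297),(608,274)); print('base',B)
F=T((222,32),(594,68)); print('shaft top',F)
v=C[0]-B[0];print('lean',v[:2]/v[2],'crown-socket',C[0]-S[0], 'base-socket',B[0]-S[0],'drv tilt',(F[0]-S[0])[:2]/(F[0]-S[0])[2])
```

```text
socket top (array([ 0.5276174 , -0.13732982,  0.1198744 ]), [np.float64(0.0007043831317106974), np.float64(0.0007043831317106365)])
crown (array([ 0.52791658, -0.13648818,  0.08479845]), [np.float64(0.000623800987522789), np.float64(0.0006238009875226722)])
base (array([ 0.53020577, -0.13466891,  0.04920911]), [np.float64(0.0011984915414242321), np.float64(0.0011984915414241445)])
shaft top (array([ 0.52822346, -0.13688549,  0.16324024]), [np.float64(0.0001957635427508792), np.float64(0.00019576354275085335)])
lean [-0.0643224  -0.05111854] crown-socket [ 0.00029918  0.00084164 -0.03507595] base-socket [ 0.00258837  0.00266091 -0.07066528] drv tilt [0.01397559 0.01024601]
```

Call:
arm_command(increments=[[255,0.04,0.01,0.3,0,0,0],[255,0.04,0.01,0.55,0,0,0],[255,0.04,0.01,0.75,0,0,0],[255,0.04,0.01,0.85,0,0,0],[255,0.04,0.01,0.92,0,0,0],[255,0.04,0.01,0.92,0,0,0]])

```text
time_s: 8.45
tcp_pos: [0.5304, -0.134, 0.1867]
eef_rot: [180.0, 0.0, 81.5]
ft_force: [0.3, -0.9, -1.2]
gripper_width: 0.0277
```

Call:
arm_command(increments=[[255,0,0,0.04,0,0,0],[255,0,0,0.08,0,0,0],[255,0,0,0.12,0,0,0],[255,0,0,0.12,0,0,0]])

```text
time_s: 8.95
tcp_pos: [0.5304, -0.1342, 0.1837]
eef_rot: [180.0, 0.1, 81.5]
ft_force: [-0.8, -2.1, -1.2]
gripper_width: 0.0279
```

Call:
arm_command(increments=[[255,0.02,0.01,0.05,0,0,0],[255,0.04,0.02,0.1,0,0,0],[255,0.06,0.03,0.14,0,0,0],[255,0.06,0.03,0.14,0,0,0]])

```text
time_s: 9.45
tcp_pos: [0.5313, -0.1328, 0.1801]
eef_rot: [-180.0, 0.1, 81.5]
ft_force: [-1.9, -2.1, 0.3]
gripper_width: 0.0276
```

Call:
arm_command(increments=[[255,0.02,0.01,0.05,0,0,0],[255,0.04,0.02,0.09,0,0,0],[255,0.04,0.02,0.09,0,0,0]])

```text
time_s: 9.82
tcp_pos: [0.5319, -0.1318, 0.1777]
eef_rot: [-180.0, 0.0, 81.5]
ft_force: [-1.4, -2.2, -1.2]
gripper_width: 0.028
```

Call:
arm_command(increments=[[255,0,0,0.03,0,0,0],[255,0,0,0.06,0,0,0],[255,0,0,0.06,0,0,0]])

```text
time_s: 10.2
tcp_pos: [0.5322, -0.1318, 0.1766]
eef_rot: [180.0, 0.0, 81.5]
ft_force: [-2.7, -1.4, 5.1]
gripper_width: 0.0278
```

Run:
```python
from h import *
o=env.get_obs();print(o['tcp_pos'],o['eef_rot'],o['ft_force'],o['ft_torque'],o['q'])
a=snap('side','s5');b=snap('scene','c5')
oo=np.zeros((400,800,3),np.uint8)
for k,(f,im) in enumerate((('s5',a),('c5',b))):
    u,v=proj(f,[.53,-.136,.09]);u,v=int(u),int(v)
    v0=v-40;u0=u-40;print(u0,v0)
    oo[:,400*k:400*k+400]=cv2.resize(im[v0:v0+80,u0:u0+80],(400,400),interpolation=3)
cv2.imwrite('pics/m5.png',oo)
```

```text
[ 0.5321682  -0.13182038  0.17662439] [1.79965173e+02 4.61467182e-02 8.15238285e+01] [-2.65903764 -1.35311959  5.12854033] [-0.36696694  0.56421562  0.0420752 ] [-2.07987627e+01  2.60118153e+01  1.04061426e+02 -4.92343139e-02
  4.98828963e+01 -1.02290895e+02]
333 184
234 205
```

View pics/m5.png

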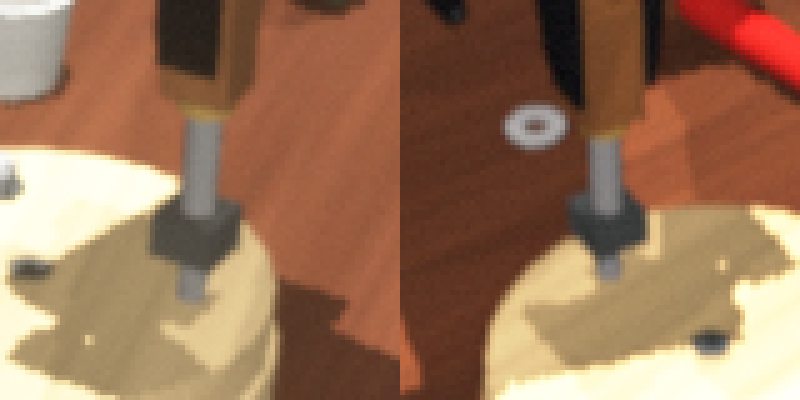

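Run:
```python
from h import *
T=lambda a,b:tri(('s5',333+a[0]/5-.4,184+a[1]/5-.4),('c5',234+(b[0]-400)/5-.4,205+b[1]/5-.4))
S=T((200,207),(604,209)); print('socket top',S)
F=T((207,112),(604,132)); print('shaft top',F)
B=T((191,297),(608,274)); print('base',B)
print('base-socket',B[0]-S[0],'drv tilt',(F[0]-S[0])[:2]/(F[0]-S[0])[2])
for z in (.06,.09,.13): print(proj('s5',[.531,-.134,z]),proj('c5',[.531,-.134,z]))
```

```text
socket top (array([ 0.53078425, -0.13649571,  0.08843154]), [np.float64(0.0004336252513520785), np.float64(0.00043362525135214345)])
shaft top (array([ 0.53088159, -0.1350453 ,  0.13022823]), [np.float64(0.0002053090817425095), np.float64(0.00020530908174253853)])
base (array([ 0.53020577, -0.13466891,  0.04920911]), [np.float64(0.0011984915414242321), np.float64(0.0011984915414241445)])
base-socket [-0.00057849  0.0018268  -0.03922242] drv tilt [0.00232891 0.03470149]
[371.2512893  238.12321769] [275.96506784 256.03334024]
[372.34274343 224.77027538] [275.52407289 245.53829786]
[373.85355539 206.28687379] [274.91215224 230.97547059]
```

The socket is down (5 N at the expected height) and upright. The shaft's line runs within about 0.5 mm of the screw's base in both views. I'll add a small push for the socket clearance, then turn in steps, checking the shaft line by script.

Call:
arm_command(increments=[[255,0.02,0.01,0,0,0,0],[255,0.045,0.02,0,0,0,0],[255,0.045,0.02,0,0,0,0],[255,0.045,0.02,0,0,0,0],[255,0.045,0.02,0,0,0,0]])

```text
time_s: 10.92
tcp_pos: [0.5329, -0.131, 0.1767]
eef_rot: [179.9, 0.1, 81.5]
ft_force: [-2.9, -4.0, 4.1]
gripper_width: 0.0278
```

```bash
cat >> h.py <<'E'
BASE={'s':(333+191/5-.4,184+297/5-.4),'c':(234+208/5-.4,205+274/5-.4)}
def shaft(tag,rs=(210,221),rc=(236,245),verbose=1):
    """offset (m, world xy) of the driver's shaft from the vertical over the screw base, from columns in both views"""
    o=env.get_obs(); e=[];Rt=[];sl=[]
    for n,k,rr in (('side','s',rs),('scene','c',rc)):
        im=snap(n,k+tag).astype(float); f=k+tag
        p0=plane(f,*BASE[k],.048); top=proj(f,p0+[0,0,.06]); m=(top-BASE[k])
        cs=[]
        for r in range(*rr):
            pc=BASE[k][0]+m[0]/m[1]*(r-BASE[k][1]); x=np.arange(int(pc)-9,int(pc)+10)
            px=im[r,x]; g=(px.max(1)-px.min(1)<26)&(px.mean(1)>75)
            if g.sum()>=3: cs.append((r,x[g].mean()-pc,g.sum()))
        cs=np.array(cs); d=np.median(cs[:,1]); sl.append(np.polyfit(cs[:,0],cs[:,1],1)[0])
        K,E=cam(f); dep=-(E[:3,:3].T@(p0+[0,0,.05]-E[:3,3]))[2]
        e.append(d*dep/K[0,0]); Rt.append(E[:2,0])
        if verbose: print(n,'px',round(d,2),'widths',cs[:,2].astype(int),'slope',round(sl[-1],3))
    print('offset mm',np.round(1e3*np.linalg.solve(np.array(Rt),e),2))
    print(np.round(o['tcp_pos'],4),np.round(o['eef_rot'],1),'F',np.round(o['ft_force'],1),'T',np.round(o['ft_torque'],2))
E
python3 -c "
from h import *
shaft('6')"
```

```text
side px -0.75 widths [ 6  6  6  6  6  6  6  6  6  7 10] slope -0.113
scene px 1.1 widths [6 6 6 6 6 6 7 7 9] slope -0.118
offset mm [0.27 2.92]
[ 0.5329 -0.131   0.1767] [1.799e+02 1.000e-01 8.150e+01] F [-2.9 -4.   4.1] T [-1.16  0.63 -0.01]
```

```bash
python3 - <<'E'
import re
s=open('h.py').read()
s=s.replace("im=snap(n,k+tag).astype(float)","im=(snap(n,k+tag) if not old else cv2.imread('pics/'+k+tag+'.png')).astype(float)").replace("verbose=1):","verbose=1,old=0):").replace("rs=(210,221),rc=(236,245)","rs=(209,219),rc=(234,242)")
open('h.py','w').write(s)
E
python3 - <<'E'
from h import *
print(BASE)
shaft('5',old=1); shaft('6',old=1); shaft('4',old=1,rs=(194,206),rc=(222,230))
# base shank columns, tags 5,6: gray run rows near base
for f,r0,r1,c in (('s4',232,243,371),('s5',238,243,371),('s6',238,243,371),('c4',250,260,275),('c5',255,260,275),('c6',255,260,275)):
    im=cv2.imread('pics/'+f+'.png').astype(float); L=[]
    for r in range(r0,r1+1):
        x=np.arange(c-9,c+10);px=im[r,x];g=(px.max(1)-px.min(1)<26)&(px.mean(1)>75);L.append((r,round(x[g].mean(),1) if g.any() else None,int(g.sum())))
    print(f,L)
E
```

```text
{'s': (370.8, 243.0), 'c': (275.20000000000005, 259.40000000000003)}
side px -0.29 widths [6 6 6 7 7 7 6 6 6 6] slope -0.055
scene px 0.25 widths [6 6 6 6 6 6 6 6] slope -0.043
offset mm [0.46 0.33]
[ 0.5329 -0.131   0.1767] [1.80e+02 1.00e-01 8.15e+01] F [-2.6 -5.1  3.9] T [-1.12  0.68  0.03]
side px -0.71 widths [6 6 6 6 6 6 6 6 6 6] slope 0.082
scene px 1.12 widths [6 6 6 6 6 6 6 6] slope 0.135
offset mm [0.08 3.14]
[ 0.5329 -0.131   0.1767] [1.80e+02 1.00e-01 8.15e+01] F [-2.6 -5.1  3.9] T [-1.12  0.68  0.03]
side px 1.82 widths [6 6 6 6 6 6 7 7 7 7 6 6] slope -0.016
scene px -1.23 widths [6 6 6 6 6 8 9 9] slope -0.472
offset mm [-3.57 -0.46]
[ 0.5329 -0.131   0.1767] [1.80e+02 1.00e-01 8.15e+01] F [-2.6 -5.1  3.9] T [-1.12  0.68  0.03]
s4 [(232, np.float64(372.5), 10), (233, np.float64(372.5), 10), (234, np.float64(373.0), 11), (235, np.float64(373.5), 8), (236, np.float64(372.0), 5), (237, np.float64(372.0), 5), (238, np.float64(371.5), 4), (239, np.float64(371.5), 4), (240, np.float64(371.0), 5), (241, np.float64(371.0), 5), (242, np.float64(371.0), 5), (243, np.float64(370.5)
[... 342 characters left out ...]
float64(370.5), 4)]
c4 [(250, np.float64(273.0), 9), (251, np.float64(273.5), 10), (252, np.float64(273.5), 10), (253, np.float64(274.0), 9), (254, np.float64(273.0), 7), (255, np.float64(274.0), 5), (256, np.float64(274.5), 4), (257, np.float64(275.5), 4), (258, np.float64(275.5), 4), (259, np.float64(275.5), 4), (260, np.float64(275.5), 2)]
c5 [(255, np.float64(277.0), 1), (256, np.float64(275.0), 5), (257, np.float64(275.5), 4), (258, np.float64(275.5), 4), (259, np.float64(275.5), 4), (260, np.float64(275.5), 2)]
c6 [(255, np.float64(277.5), 2), (256, np.float64(275.5), 4), (257, np.float64(275.5), 4), (258, np.float64(275.5), 4), (259, np.float64(275.5), 4), (260, np.float64(275.5), 2)]
```

Call:
arm_command(increments=[[255,-0.03,0,0,0,0,0],[255,-0.03,0,0,0,0,0.4],[255,-0.03,0,0,0,0,0.8],[255,-0.03,0,0,0,0,1.2],[255,-0.03,0,0,0,0,1.5],[255,-0.03,0,0,0,0,1.5]])

```text
time_s: 11.78
tcp_pos: [0.5327, -0.1317, 0.1766]
eef_rot: [180.0, 0.1, 69.6]
ft_force: [-2.5, -4.1, 3.3]
gripper_width: 0.028
```

```bash
python3 - <<'E'
s=open('h.py').read()
s=s.replace("px=im[r,x]; g=(px.max(1)-px.min(1)<26)&(px.mean(1)>75)","px=im[r,x]; g=np.clip((50-(px.max(1)-px.min(1)))/35,0,1)*np.clip((px.mean(1)-40)/40,0,1)*(abs(x-pc)<7)").replace("x[g].mean()-pc","(x*g).sum()/g.sum()-pc").replace("d=np.median(cs[:,1])","d=np.mean(cs[:,1])")
open('h.py','w').write(s)
E
python3 - <<'E'
from h import *
shaft('5',old=1); shaft('6',old=1); shaft('7')
E
```

```text
side px -0.19 widths [6 6 6 6 6 6 6 6 6 6] slope 0.029
scene px 0.12 widths [6 6 6 6 6 6 6 6] slope -0.015
offset mm [0.39 0.02]
[ 0.5327 -0.1317  0.1766] [1.80e+02 1.00e-01 6.96e+01] F [-2.5 -4.1  3.3] T [-0.83  0.72  0.11]
side px -0.73 widths [6 6 6 6 6 6 6 6 6 6] slope -0.007
scene px 0.71 widths [5 6 6 6 6 6 6 6] slope 0.036
offset mm [0.99 1.19]
[ 0.5327 -0.1317  0.1766] [1.80e+02 1.00e-01 6.96e+01] F [-2.5 -4.1  3.3] T [-0.83  0.72  0.11]
side px -0.53 widths [6 6 6 6 6 6 6 6 6 6] slope -0.018
scene px 0.42 widths [6 6 6 6 6 6 6 6] slope 0.031
offset mm [0.93 0.41]
[ 0.5327 -0.1317  0.1766] [1.80e+02 1.00e-01 6.96e+01] F [-2.5 -4.1  3.3] T [-0.83  0.72  0.11]
```

Call:
arm_command(increments=[[255,0,0,0,0,0,0.6],[255,0,0,0,0,0,1.2],[255,0,0,0,0,0,1.8],[255,0,0,0.01,0,0,2.4],[255,0,0,0.01,0,0,3],[255,0,0,0.01,0,0,3]])

```text
time_s: 12.62
tcp_pos: [0.5326, -0.1318, 0.1763]
eef_rot: [179.9, 0.0, 45.6]
ft_force: [-3.8, -3.6, 3.3]
gripper_width: 0.0278
```

```bash
python3 -c "
from h import *
shaft('8')"
```

```text
side px -0.72 widths [6 6 6 6 6 6 6 6 6 6] slope -0.008
scene px 0.63 widths [5 6 6 6 6 6 6 6] slope 0.021
offset mm [1.13 0.84]
[ 0.5326 -0.1318  0.1763] [179.9   0.   45.6] F [-3.8 -3.6  3.3] T [-1.04  0.79  0.09]
```

Call:
arm_command(increments=[[255,-0.02,0,0,0,0,0.6],[255,-0.03,0,0,0,0,1.2],[255,-0.03,0,0.01,0,0,1.8],[255,-0.03,0,0.01,0,0,2.4],[255,-0.03,0,0.02,0,0,3],[255,-0.03,0,0.02,0,0,3.5],[255,-0.03,0,0.02,0,0,3.5]])

```text
time_s: 13.6
tcp_pos: [0.5321, -0.1323, 0.1758]
eef_rot: [179.9, 0.0, 17.7]
ft_force: [-2.8, -3.3, 4.0]
gripper_width: 0.0276
```

```bash
python3 -c "
from h import *
shaft('9')"
```

```text
side px -0.72 widths [6 6 6 6 6 6 6 6 6 6] slope -0.008
scene px 0.57 widths [5 6 5 6 6 6 6 6] slope 0.028
offset mm [1.23 0.58]
[ 0.5321 -0.1323  0.1758] [179.9   0.   17.7] F [-2.8 -3.3  4. ] T [-0.84  0.84  0.07]
```

Call:
arm_command(increments=[[255,-0.01,0,0,0,0,0.7],[255,-0.02,0,0,0,0,1.4],[255,-0.02,0,0.01,0,0,2.1],[255,-0.02,0,0.01,0,0,2.8],[255,-0.02,0,0.02,0,0,3.5],[255,-0.02,0,0.02,0,0,4.2],[255,-0.02,0,0.02,0,0,4.5],[255,-0.02,0,0.02,0,0,4.5],[255,-0.02,0,0.02,0,0,4.5]])

```text
time_s: 14.82
tcp_pos: [0.5316, -0.1323, 0.1753]
eef_rot: [179.9, -0.0, -18.2]
ft_force: [-3.5, -2.4, 5.9]
gripper_width: 0.0279
```

```bash
python3 -c "
from h import *
shaft('10')"
```

```text
side px -0.81 widths [5 6 6 6 6 6 6 6 6 6] slope 0.007
scene px 0.58 widths [5 6 6 6 6 6 6 6] slope 0.029
offset mm [1.51 0.37]
[ 0.5316 -0.1323  0.1753] [179.9  -0.  -18.2] F [-3.5 -2.4  5.9] T [-0.78  0.99  0.08]
```

Call:
arm_command(increments=[[255,-0.02,0,-0.01,0,0,-0.4],[255,-0.02,0,-0.1,0,0,-0.4],[255,-0.02,0,-0.25,0,0,-0.4],[255,-0.02,0,-0.45,0,0,-0.4],[255,-0.02,0,-0.7,0,0,-0.4],[255,-0.02,0,-1.1,0,0,-0.4],[255,-0.02,0,-1.8,0,0,-0.4],[255,-0.02,0,-2.4,0,0,-0.4],[255,-0.02,0,-2.4,0,0,-0.4]])

```text
time_s: 16.05
tcp_pos: [0.5315, -0.1322, 0.2366]
eef_rot: [179.9, -0.2, -15.0]
ft_force: [-0.6, -0.4, -2.4]
gripper_width: 0.0283
```

Run:
```python
from h import *
o=env.get_obs();print(o['tcp_pos'],o['eef_rot'],o['ft_force'],o['q'])
a=snap('side','s11');b=snap('scene','c11')
oo=np.zeros((400,800,3),np.uint8)
for k,(f,im) in enumerate((('s11',a),('c11',b))):
    u,v=proj(f,[.53,-.136,.09]);u,v=int(u),int(v)
    v0=v-40;u0=u-40
    oo[:,400*k:400*k+400]=cv2.resize(im[v0:v0+80,u0:u0+80],(400,400),interpolation=3)
cv2.imwrite('pics/m11.png',oo)
```

```text
[ 0.53148421 -0.13222114  0.23663728] [ 1.79928456e+02 -1.61373247e-01 -1.49923797e+01] [-0.6357291  -0.41834003 -2.37920453] [-2.08560032e+01  2.17929250e+01  1.00332538e+02 -6.46896129e-02
  5.77067154e+01 -5.82904221e+00]
```

View pics/m11.png

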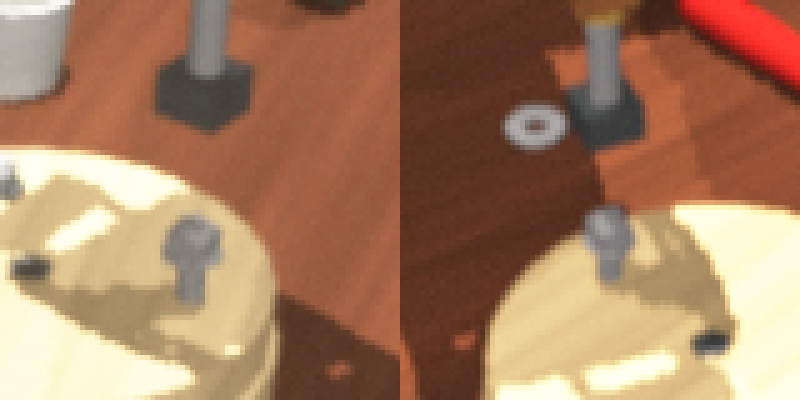

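The screw now stands upright: side crown (196,220) over base (191,297), scene crown (608,213) over base (609,278). Both match the projected vertical. Now the driver goes back to the stand, turned to its original yaw.

Call:
arm_command(increments=[[255,0,0,0,0,0,-1.3],[255,-0.6,-1.6,0,0,0,-2.6],[255,-1.2,-3.2,0,0,0,-3.9],[255,-1.8,-4.8,0,0,0,-5.2],[255,-2.4,-6.4,0,0,0,-6.5],[255,-3,-8,0,0,0,-7.8],[255,-3.6,-9.6,0,0,0,-9.1],[255,-4.2,-11.2,0,0,0,-10.4],[255,-4.9,-12.6,0,0,0,-11.7],[255,-4.9,-12.6,0,0,0,-12.9]])

```text
time_s: 17.4
tcp_pos: [0.4932, 0.206, 0.234]
eef_rot: [-179.9, 0.1, 88.7]
ft_force: [-0.3, -0.7, -2.4]
gripper_width: 0.0279
```

Call:
arm_command(increments=[[255,0,0,0,0,0,0],[255,0,0,0,0,0,0]])

```text
time_s: 17.65
tcp_pos: [0.4931, 0.2058, 0.2336]
eef_rot: [-179.9, 0.1, 88.5]
ft_force: [-0.3, 0.1, -1.4]
gripper_width: 0.0275
```

Call:
arm_command(increments=[[255,-0.12,0.07,0,0,0,0],[255,-0.12,0.07,1,0,0,0],[255,-0.12,0.07,2,0,0,0],[255,-0.12,0.07,3,0,0,0],[255,-0.12,0.07,3.7,0,0,0],[255,-0.12,0.07,4.2,0,0,0],[255,-0.12,0.07,4.4,0,0,0],[255,-0.12,0.07,4.4,0,0,0]])

```text
time_s: 18.65
tcp_pos: [0.4947, 0.2025, 0.1237]
eef_rot: [-179.9, 0.1, 88.5]
ft_force: [-0.8, 0.2, -2.7]
gripper_width: 0.0279
```

Call:
arm_command(increments=[[255,0,0,0.1,0,0,0],[255,0,0,0.2,0,0,0],[255,0,0,0.3,0,0,0],[255,0,0,0.37,0,0,0],[255,0,0,0.37,0,0,0]])

```text
time_s: 19.27
tcp_pos: [0.4946, 0.2025, 0.1143]
eef_rot: [-179.9, 0.1, 88.5]
ft_force: [0.4, 0.1, -1.6]
gripper_width: 0.0279
```

Call:
arm_command(increments=[[255,0,0,0.03,0,0,0],[255,0,0,0.05,0,0,0],[255,0,0,0.05,0,0,0]])

```text
time_s: 19.65
tcp_pos: [0.4947, 0.2025, 0.1133]
eef_rot: [-179.9, 0.1, 88.4]
ft_force: [-0.4, -0.4, 0.9]
gripper_width: 0.0281
```

Light contact at the same height as the pick-up. Release and retreat straight up.

Call:
arm_command(increments=[[200,0,0,0,0,0,0],[150,0,0,0,0,0,0],[80,0,0,0,0,0,0],[0,0,0,0,0,0,0],[0,0,0,0,0,0,0],[0,0,0,0,0,0,0],[0,0,0,0,0,0,0]])

```text
time_s: 20.52
tcp_pos: [0.4946, 0.2025, 0.1132]
eef_rot: [-179.9, 0.1, 88.5]
ft_force: [-0.2, 0.6, -0.3]
gripper_width: 0.0828
```

Call:
arm_command(increments=[[0,0,0,-0.5,0,0,0],[0,0,0,-1.5,0,0,0],[0,0,0,-3,0,0,0],[0,0,0,-5,0,0,0],[0,0,0,-6,0,0,0],[0,0,0,-6,0,0,0],[0,0,0,-6,0,0,0]])

```text
time_s: 21.4
tcp_pos: [0.4945, 0.2026, 0.2627]
eef_rot: [-179.8, 0.1, 88.5]
ft_force: [-0.5, -0.2, -1.3]
gripper_width: 0.0949
```

Run:
```python
from h import *
a=snap('side','s12');b=snap('scene','c12')
o=np.zeros((400,800,3),np.uint8)
o[:,:400]=cv2.resize(a[280:440,250:410],(400,400),interpolation=3)
o[:,400:]=cv2.resize(a[200:280,330:410],(400,400),interpolation=3)
cv2.imwrite('pics/m12.png',o)
A=cv2.imread('pics/side0.png')
for n,(x0,x1,y0,y1) in dict(jar=(145,195,305,370),mirror=(145,255,245,312),spare=(236,276,288,308),tin=(320,350,175,203)).items(): print(n,np.abs(a[y0:y1,x0:x1].astype(int)-A[y0:y1,x0:x1]).mean())
```

```text
jar 7.748615384615385
mirror 9.840479421076436
spare 25.552083333333332
tin 90.6595238095238
```

View pics/m12.png

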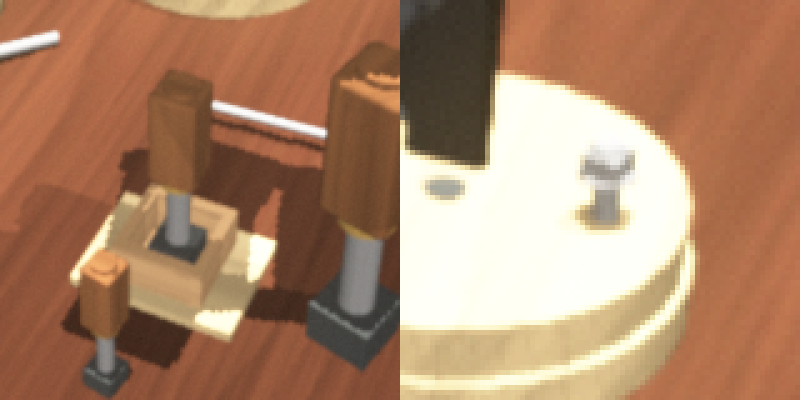

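The picture shows the driver upright in the pocket (shaft at (178,215), box around it) and the screw vertical at (607,185). The gripper covers the tin in this view, but nothing came near it. Handing in.

```bash
python3 -c "
from h import *
print(workorder.sign_off())"
```

```text
the job is handed in; nothing more can be done
None
```

The job is done and handed in at about 21.5 s of the 72 s allowed. No verdict was reported.

- **Seating:** I took the middle driver from its stand and seated the socket at the expected height with about 5 N. I pushed the screw upright before turning it.
- **Turning:** I turned the gripper about 100° clockwise in four steps, checking the shaft against the screw's base after each one. After taking off the socket's play of up to 0.16 rad, the screw should have turned about 1.58 rad. I worked that out from the gripper's yaw and did not check it on the head's flats afterwards.
- **Last checks:** The screw looks vertical in two views, with an estimated lean of 0.03–0.04 rad. The driver stands upright in its pocket, set down at the same height it was picked up from, and the gripper is open and clear.
- **Disagreements:** While the driver was on the screw, two estimates of the shaft's offset in y disagreed by up to about 2–3 mm. I used the sub-pixel column measurement, because it agreed with the arm's own movements.
- **Not fully checked:** A before-and-after picture difference showed little change at the jar and mirror. It was larger at the spare screw, which I did not look into. It could not judge the tin, which the gripper partly hid, and I did not run it on the screwdriver. None of the moves went near any of these.

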